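# Look down a bored hole with the borescope

### The arm

A 6-joint arm with a two-finger parallel gripper is mounted at the origin on a cart in front of the work surface, level with it; the furniture and walls round the work are solid. World frame = base frame: x ahead of the robot, y to its left, z up, the work surface at z = 0. Lengths are in mm, angles in rad, forces in N, time in s.
With the tool pointing down it reaches from about 350 to 875 mm from the base axis. Payload 4.2 kg.
Tool frame: the origin (TCP) lies midway between the tips of the shut fingers; the grasp point (between the pads) lies 19 mm behind it (arm.hold_point_z is the distance from the TCP to the grasp point, in mm); z points along the fingers, y is the line along which they close (so a half turn about z gives the same grasp; the last joint's range is limited). The gripper opens to 85 mm and grips with 20 to 120 N. Pads are 22 mm wide; open, the fingers measure 114 mm over their backs; the gripper's body (76 mm by 85 mm) begins 54 mm behind the grasp point. The pads swing forward as they close: fully open they stand 13 mm farther back than shut.
Start: joints at [-0.957, 0.385, 0.008, 0, -1.194, -0.259], TCP at [217.141, -586.045, 231.312] pointing down, gripper open.
Joint ranges: [-3.14, 3.14], [-1.21, 2.06], [-1.07, 1.41], [-3.16, 2.05], [-2.99, -0.16], [-3.1, 3.1]. Speed limits (rad/s): [2.79, 2.79, 3.14, 3.14, 3.14, 3.14].

### API

Orientations are given as a unit quaternion [x, y, z, w].
In Python, from bench import arm, vision gives the robot as it stands. The module is installed in compiled form; this text tells all that it offers.
- The arm moves only by the tool servo_tool, never from a script. Its argument "plan" is a list of rows, each a list of 7 numbers: the shift along the world's x, y, z each as a share of 300 mm, from -1 to 1, then the turn, a rotation vector about the world's x, y, z each as a share of 2 rad, from -1 to 1, then the opening, from 0 (shut) to 1 (fully open). A call has 1 to 20 rows; each row shifts and turns the commanded pose from where the row before left it; what a row does not reach is not made up. A row lasts 1/8 s, in which the tool goes at most 62.5 mm and 10.7 degrees, less where a joint would pass 70% of its speed; a pose out of reach is approached as far as the arm can. A call with a number of a shift or a turn outside -1 to 1 is refused whole. A call with a gripper value outside its range is refused whole. The fingers move at their own pace and stop on an object; the grip force is fixed at half the most. Time passes only in rows, so rows that do not move let the fingers close. It gives the time, the measured TCP pose, the force, the opening and the grip force at its end, in the units of the state.
- arm.read_state(): the state, without advancing time (a new reading comes with each control period).
- vision.get_image(name): name is "scene" or "top"; returns a dict with "image" (480x640x3 uint8, red, green, blue), "z_map" (480x640 float32, mm along the optical axis (not along the pixel's ray), 0 where there is no reading), "K" (3x3 intrinsics, pixels), "world_to_cam" (4x4, takes a point from world to camera coordinates). Camera axes: x right, y down, z forward; pixel columns grow to the right and rows downward; lengths in mm; the calibration is good to about 2 mm. A picture is of the moment at which its call begins.
- arm.job_done(): hands the job in; it is judged then, once.
The state is a dict: "clock": time; "joints": joint angles; "joint_vel": joint speeds; "joint_efforts": joint torques, N m; "position": TCP position; "ee_rot": TCP orientation; "contact_force": force on the tool from outside, world axes, zero at the start; "wrist_torque": the same for the moment, N m; "gripper_width": finger opening in mm; "grasp_force": force on a finger pad.
Only numpy, scipy, OpenCV 4.12 (cv2) and the standard library are available. Lean on these libraries where they do the work, as an engineer would, in place of code of your own. Each camera call takes 0.05 s, during which the arm holds its last target. There are 200 camera calls.

### The job

Lift the borescope (an inspection camera: black handle on a slim steel rod) off its forked hook and lower its rod straight down the open bush of the drilling jig, the one without the red pin, until the yellow ring on the rod is level with the top of the bush. The lens is bare, so the borescope must never touch the jig, the bush or the walls and floor of the bore. Finish while still holding it there, still and centred in the bore so the picture can be taken, and leave the masking tape, the red pencil and the oak offcut beside the work where they are.

Things in the scene. Friction and masses are not known exactly. Their poses are not given: they have to be found in the camera images.
- borescope: Rigid borescope (a stick-shaped inspection camera), 200 mm long, 0.13 to 0.25 kg, hung upright. Origin: lens at the lower tip; z up along the rod. Steel rod 8 mm thick from 0 to 120 mm, yellow ring on it at 67 to 73 mm; aluminium collar 34 x 34 mm from 120 to 125 mm; black box handle from 125 to 200 mm, 34 mm along its x, 26 mm along its y (grip across y). Orange button on the -x side.
- grip (a point): Middle of the borescope's handle, on its axis, 165 mm above the lens and 35 mm below the handle's top; same axes as the borescope. A good place for the finger pads.
- depth_ring (a point): Middle of the yellow ring, on the rod's axis, 70 mm above the lens.
- stand: Fixed tool stand: grey base plate 120 x 95 x 12 mm, steel post 14 mm thick, 50 mm to +x of the hanging tool's axis, blue forked hook. Origin on the bench on that axis. The fork's two prongs run along x, 14 mm apart, open to -x; the borescope's collar rests on them, its rod hanging between. No part of the stand is above 168 mm.
- hook_seat (a point): Point on the fork's top face, 160 mm above the bench, where the collar's centre rests (up to about 2 mm off). Lips 8 mm high at the fork's front and back keep the collar in: lift it more than 8 mm to leave forward (-x), or straight up by more than 120 mm.
- jig: Fixed oak blank 80 x 160 x 80 mm (long along y) on a 3 mm rubber mat, aluminium drilling jig clamped on it, plate top at 95 mm. Two steel bushes, heads 38 mm wide, stand 6 mm proud at y = +25 mm (open) and y = -25 mm (filled by a locating pin with a red knob 30 mm wide, its top at 119 mm). Clamp knobs reach 72 mm to -x. Origin on the bench under the blank's centre.
- bush_mouth (a point): Centre of the open bush's mouth, level with the bush's top, 101 mm above the bench. The bore below it is vertical, 20 mm in diameter and 88 mm deep with a flat closed floor.
- masking_tape: Roll of masking tape, lying flat, about 98 mm across and 25 mm high, loose on the bench; origin under its centre. Leave it.
- pencil_red: Red carpenter pencil, 172 mm long, 8 mm thick, loose on the bench; origin under its centre. Leave it.
- offcut_b: Oak offcut 46 x 88 x 19 mm, loose on the bench; origin under its centre. Leave it.

How it is judged (in metres and radians):
On the way, in this order (a step that is already met when the one before it is completed fails the run):
1. the borescope is off the hook, clear of the stand (distance between grip and hook_seat above 0.1 m and contact force between borescope and stand below 0.1 N and contact force between the fingers and borescope above 1 N), for 0.2 s.
2. the rod's tip has entered the open bush (z of borescope in the frame of bush_mouth below -0.005 m and horizontal distance between borescope and bush_mouth below 0.007 m), for 0.1 s.
At the end, for the whole second after the job is handed in: Gripper still holding the borescope at rest, rod in the open bush: yellow ring within 6 mm of the bush's top in height, ring and lens tip within 4 mm of the bore's axis, borescope touching nothing of the jig or bore, masking tape, pencil and offcut within 20 mm of their starts (z of depth_ring in the frame of bush_mouth between -0.006 and 0.006 m and horizontal distance between each of depth_ring, borescope and bush_mouth below 0.004 m and contact force between borescope and jig below 0.05 N and contact force between the fingers and borescope above 1 N and linear speed of borescope below 0.01 m/s and distance of each of masking_tape, pencil_red, offcut_b from where it was at the start of the episode below 0.02 m); the arm keeps its last pose, push and grip.
It fails at once if the borescope touches the jig, a bush or the bore (contact force between borescope and jig above 0.2 N).
It fails at once if the masking tape, the pencil or the offcut is disturbed (distance of any of masking_tape, pencil_red, offcut_b from where it was at the start of the episode above 0.02 m).
It also fails if it takes over 58 s, if anything falls off the work surface, if the arm or the gripper's body presses on something with over 40 N, if the wrist force passes 120 N, or if a joint passes its speed limit or range.

## Working session

There is one attempt and no reset: what is moved stays moved. The work goes in short steps, Python scripts to look and compute and a tool call to move; the robot and the scene stay as the last step left them, time stands still between calls to the robot, and variables do not carry over. Pictures are saved under pics/ and viewed, at most 10 in all, crops included, and the job is handed in when it is done.

Besides the shell and the picture viewer there is one more tool, called after "Emit:" as name(argument=value, ...) on one line, values as JSON. servo_tool: Moves the arm, as the interface text tells. Its arguments: {"type":"object","properties":{"plan":{"type":"array"}},"required":["plan"]}

```bash
mkdir -p pics
cat > h.py <<'E'
import numpy as np,cv2
from bench import arm,vision
def get(n):
    d=vision.get_image(n);K=np.array(d["K"]);T=np.array(d["world_to_cam"]);z=d["z_map"]
    v,u=np.mgrid[:480,:640]
    P=np.stack([(u-K[0,2])/K[0,0]*z,(v-K[1,2])/K[1,1]*z,z],-1)
    W=(P-T[:3,3])@T[:3,:3]
    W[z==0]=np.nan
    return d["image"],W,K,T
E
python3 - <<'E'
from h import *
for n in("scene","top"):
    im,W,K,T=get(n);cv2.imwrite(f"pics/{n}0.png",im[:,:,::-1]);np.savez(f"{n}0.npz",im=im,W=W,K=K,T=T)
    print(n,K[0,0],-T[:3,:3].T@T[:3,3],T[2,:3])
s=arm.read_state();print(s,arm.hold_point_z)
E
```

```text
scene 561.1362313846853 [ 78.71393665 567.98005391 617.86618999] [ 0.59113992 -0.603773   -0.53480067]
top 567.926873933303 [ 4.00420685e+02 -9.99578134e-01  1.14795775e+03] [ 0.19326187  0.00219876 -0.98114475]
{'clock': 0.1, 'joints': array([-9.57395833e-01,  3.85515967e-01,  6.77751412e-03, -4.42824015e-04,
       -1.19395772e+00, -2.58621381e-01]), 'joint_vel': array([ 5.86902331e-06, -2.81644415e-03,  4.77580374e-03,  1.50766660e-03,
       -1.34872391e-03,  6.74704934e-04]), 'joint_efforts': array([-4.69540191e-04, -3.93319774e+01,  1.88929081e+01,  4.19795841e+00,
       -2.60563487e-03, -2.76954992e-07]), 'position': array([ 216.97601933, -585.59346014,  230.31374669]), 'ee_rot': array([-1.76380224e-01,  9.84321630e-01,  9.47965424e-04, -2.14633058e-04]), 'contact_force': array([0.13494101, 0.2439155 , 0.34985279]), 'wrist_torque': array([ 0.02972219, -0.02471032,  0.03548077]), 'grasp_force': 0.0, 'gripper_width': 85.58047021199435} 18.700000000000003
```

View pics/scene0.png

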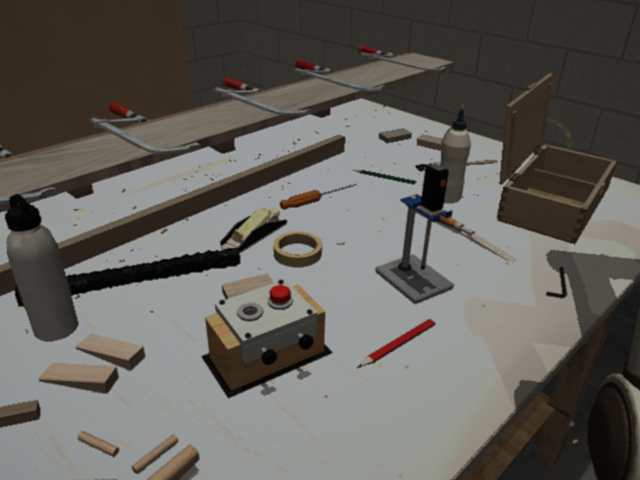

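View pics/top0.png

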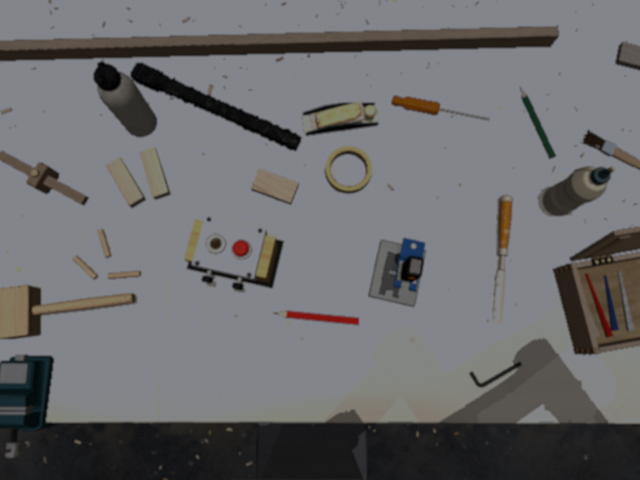

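The scene view shows the borescope handle at about (435,187), the open bush at (250,311) and the red pin at (280,293). In the top view the handle is at (412,267), the open bush at (216,243) and the pin at (241,247).

```bash
python3 - <<'E'
from h import *
def fitc(p):
    A=np.c_[2*p,np.ones(len(p))];s=np.linalg.lstsq(A,(p**2).sum(1),rcond=None)[0];return s[:2],np.sqrt(s[2]+s[:2]@s[:2])
for n in("scene","top"):
    d=np.load(n+"0.npz");W=d["W"];im=d["im"].astype(int)
    c=(435,187) if n=="scene" else (412,267)
    b=(250,311) if n=="scene" else (216,243)
    r=(280,293) if n=="scene" else (241,247)
    print(n,"handle",W[c[1],c[0]],"bush",W[b[1],b[0]],"pin",W[r[1],r[0]])
    def sub(q,R): return W[q[1]-R:q[1]+R,q[0]-R:q[0]+R].reshape(-1,3),im[q[1]-R:q[1]+R,q[0]-R:q[0]+R].reshape(-1,3)
    p,_=sub(c,45)
    t=p[(p[:,2]>234)&(p[:,2]<250)]
    print(" top face n",len(t)); 
    if len(t)>5:
        rc=cv2.minAreaRect(t[:,:2].astype(np.float32));print(" ",rc,np.median(t[:,2]),t.min(0),t.max(0))
    h=p[(p[:,2]>180)&(p[:,2]<232)];print(" side n",len(h), cv2.minAreaRect(h[:,:2].astype(np.float32)))
    p,_=sub(b,16)
    t=p[(p[:,2]>98.5)&(p[:,2]<104)];m=t[:,:2].mean(0);print(" bush pts",len(t),fitc(t[:,:2]),cv2.minEnclosingCircle(t[:,:2].astype(np.float32)),np.median(t[:,2]))
    p,ci=sub(r,18)
    k=(ci[:,0]>100)&(ci[:,1]<60)&(p[:,2]>114);t=p[k];print(" pin",len(t),cv2.minEnclosingCircle(t[:,:2].astype(np.float32)),t[:,:2].mean(0),np.median(t[:,2]))
    # jig plate top plane + bench
    p,_=sub(b,75);t=p[(p[:,2]>91)&(p[:,2]<98)];print(" plate",len(t),cv2.minAreaRect(t[:,:2].astype(np.float32)),np.median(t[:,2]))
    # enlarged crops
    q=lambda c,R:cv2.resize(d["im"][c[1]-R:c[1]+R,c[0]-R:c[0]+R,::-1],(400,400),interpolation=cv2.INTER_CUBIC)
    cv2.imwrite(f"pics/crop_{n}.png",np.clip(np.hstack([q(c,40),q(b,40)]).astype(float)*1.6,0,255))
E
python3 -c "
import cv2,numpy as np
cv2.imwrite('pics/crop_both.png',cv2.resize(np.vstack([cv2.imread('pics/crop_scene.png'),cv2.imread('pics/crop_top.png')]),(600,600)))"
```

```text
scene handle [ 520.03105675 -154.32391943  211.16863831] bush [599.8375038  174.32709652  90.11400018] pin [573.91960662 137.59571707 118.39360356]
 top face n 172
  ((528.4816284179688, -163.80807495117188), (23.790098190307617, 35.64289093017578), 88.56352996826172) 238.60100634356968 [ 510.60505311 -175.59823151  234.17120602] [ 546.44016729 -151.59808901  241.7122546 ]
 side n 674 ((524.8629150390625, -158.1173095703125), (38.96727752685547, 24.17829132080078), 25.701248168945312)
 bush pts 234 (array([590.48554986, 181.15824812]), np.float64(15.096990655339548)) ((591.1019897460938, 181.29209899902344), 19.395174026489258) 100.02482292474676
 pin 176 ((580.7828979492188, 132.71363830566406), 14.331562995910645) [578.92009364 134.19535141] 117.96906417300775
 plate 2754 ((585.8272705078125, 156.38955688476562), (121.41996002197266, 99.69181823730469), 77.28357696533203) 94.36551860494004
top handle [ 526.71314505 -161.84815372  241.56930225] bush [599.95281869 187.44037972  51.73381498] pin [580.42686446 129.7073307  118.33537886]
 top face n 320
  ((529.28662109375, -166.72943115234375), (26.050630569458008, 34.215179443359375), 82.08030700683594) 239.70338864142803 [ 511.46231013 -181.24883614  234.04811253] [ 547.04230177 -152.4158018   245.13723239]
 side n 148 ((525.23291015625, -158.37973022460938), (38.39398193359375, 19.694019317626953), 27.25269317626953)
 bush pts 206 (array([591.64322459, 181.36409854]), np.float64(17.579704948148777)) ((592.3969116210938, 184.09364318847656), 35.582305908203125) 100.58810243404133
 pin 173 ((579.2486572265625, 130.865966796875), 14.146283149719238) [579.43283192 131.21071907] 118.93605743213652
 plate 2401 ((586.2127075195312, 155.95025634765625), (122.35065460205078, 97.00111389160156), 77.22737884521484) 94.9889607403591[ WARN:0@0.662] global loadsave.cpp:1063 imwrite_ Unsupported depth image for selected encoder is fallbacked to CV_8U.
```

View pics/crop_both.png

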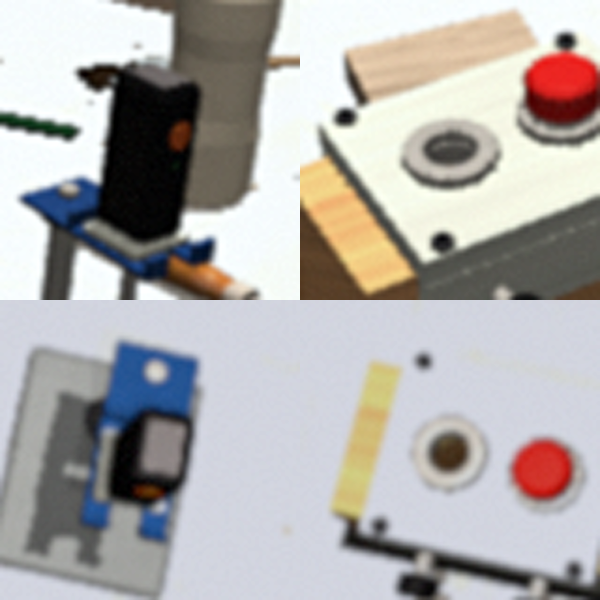

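The crops show the bush's steel ring clearly at crop (450,150) in the scene view and (450,452) in the top view. The handle's orange button faces the robot's side, and the whole stand is turned about -10°. Next I'll fit the handle box and the bush ring.

```bash
cat >> h.py <<'E'
from scipy.optimize import least_squares
def fit_box(p,x0,hx=17,hy=13,ztop=240):
    # points (n,3) on box; params x,y,yaw
    def f(q):
        c,s=np.cos(q[2]),np.sin(q[2]);d=p[:,:2]-q[:2]
        a=np.abs(np.c_[d[:,0]*c+d[:,1]*s,-d[:,0]*s+d[:,1]*c])-[hx,hy]
        a=np.c_[a,p[:,2]-ztop-q[3]]
        return np.linalg.norm(np.maximum(a,0),axis=1)+np.minimum(a.max(1),0)
    return least_squares(f,list(x0)+[0],loss="soft_l1",f_scale=1.0)
E
python3 - <<'E'
from h import *
for n in("scene","top"):
    d=np.load(n+"0.npz");W=d["W"].reshape(-1,3);im=d["im"].reshape(-1,3).astype(int)
    k=(np.abs(W[:,0]-529)<35)&(np.abs(W[:,1]+165)<30)&(W[:,2]>172)&(W[:,2]<246)
    for y in(-.2,0):
        r=fit_box(W[k],(529,-165,y));print(n,k.sum(),r.x.round(3),r.cost)
    k=(np.abs(W[:,0]-520)<110)&(np.abs(W[:,1]+165)<110)&(W[:,2]>8)&(W[:,2]<16);rc=cv2.minAreaRect(W[k][:,:2].astype(np.float32));print(" base",rc)
    blue=(im[:,2]>im[:,0]+40)&(W[:,2]>150)&(W[:,2]<172)&(np.abs(W[:,0]-520)<90)&(np.abs(W[:,1]+165)<60);print(" fork",cv2.minAreaRect(W[blue][:,:2].astype(np.float32)))
    c=np.array([591.,181.])
    k=(W[:,2]>98.3)&(W[:,2]<104);P=W[k][:,:2]
    for _ in range(20):
        a=P[np.linalg.norm(P-c,axis=1)<23]
        c=np.array(cv2.minEnclosingCircle(a[np.linalg.norm(a-c,axis=1)<np.percentile(np.linalg.norm(a-c,axis=1),97)].astype(np.float32))[0])
    print(" bush",c,len(a),a.mean(0))
    # dark hole centroid via K,T ray at z=101
    K,T=d["K"],d["T"]
    I=d["im"].astype(int);g=I.sum(2);b=(T[:3,:3]@np.array([591.5,181.3,101])+T[:3,3]);u=K@b;u=u[:2]/u[2];print(" proj",u)
    x0,y0=u.round().astype(int);print(g[y0-9:y0+10,x0-14:x0+15]//3)
E
```

```text
scene 974 [ 5.29602e+02 -1.67556e+02 -1.78000e-01 -4.12000e-01] 420.4121663374103
scene 974 [ 5.29606e+02 -1.67555e+02 -1.79000e-01 -4.12000e-01] 420.420151938024
 base ((514.851318359375, -154.65664672851562), (117.49475860595703, 207.66465759277344), 62.49839401245117)
 fork ((543.8079223632812, -168.99705505371094), (36.906314849853516, 88.51333618164062), 76.55133056640625)
 bush [590.94104004 181.06988525] 243 [590.11769944 181.55521188]
 proj [249.55948254 309.88743302]
[[152 152 153 154 153 153 153 151 152 152 151 152 151 149 150 151 149 148
  149 149 149 149 150 152 151 150 151 151 152]
 [152 153 153 152 151 152 152 152 150 148 147 145 143 137 137 139 141 139
  141 144 149 151 152 152 151 151 151 151 150]
 [153 153 152 152 151 151 149 145 140 134 129 126 121 119 118 118 120 119
  122 128 137 143 145 149 149 150 150 149 150]
 [153 151 152 152 150 146 136 127 121 118 117 118 114 112 110 112 111 115
  117 117 119 122 129 137 146 150 151 150 150]
 [152 153 152 149 139 127 119 116 116 116 114 112 109  94  90  95  96 109
  114 117 118 119 119 125 135 146 150 150 149]
 [153 153 148 
[... 3759 characters left out ...]
122 125 124 112  89  65  45  36  33  34  42  60
   86 109 123 127 117 106 113 127 132 134 135]
 [134 134 133 134 132 129 124 123 125 121 110  94  74  63  60  63  74  90
  109 123 129 123 110 107 121 131 134 134 134]
 [133 133 134 134 134 131 125 120 122 124 122 114 105  98  97 100 106 116
  124 129 126 114 105 114 129 133 134 135 135]
 [134 134 135 134 134 132 128 119 115 119 122 123 121 121 121 122 125 128
  128 124 114 104 107 122 132 134 135 134 135]
 [135 133 134 133 134 133 131 123 113 109 115 120 122 124 125 126 125 123
  116 109 104 108 121 131 133 134 133 133 134]
 [134 133 134 134 134 134 134 129 119 109 107 111 115 115 114 113 113 112
  106 107 113 123 130 134 135 134 133 134 134]]
```

Emit:
servo_tool(plan=[[0, 0, 0.11, 0, 0, 0, 1], [0, 0, 0.11, 0, 0, 0, 1], [0, 0, 0.11, 0, 0, 0, 1], [0.075, 0.1, 0, 0, 0, -0.02, 1], [0.075, 0.1, 0, 0, 0, -0.02, 1], [0.075, 0.1, 0, 0, 0, -0.02, 1], [0.075, 0.1, 0, 0, 0, -0.02, 1], [0.075, 0.1, 0, 0, 0, -0.02, 1], [0.075, 0.1, 0, 0, 0, -0.02, 1], [0.075, 0.1, 0, 0, 0, -0.02, 1], [0.075, 0.1, 0, 0, 0, -0.02, 1], [0.075, 0.1, 0, 0, 0, -0.02, 1], [0.075, 0.1, 0, 0, 0, -0.02, 1], [0.075, 0.1, 0, 0, 0, -0.02, 1], [0.075, 0.1, 0, 0, 0, -0.02, 1], [0.075, 0.1, 0, 0, 0, -0.02, 1], [0.075, 0.1, 0, 0, 0, -0.02, 1], [0, 0, 0, 0, 0, 0, 1]])

```text
clock: 2.35
position: [533.0, -164.3, 329.2]
ee_rot: [0.101, 0.995, 0.0, -0.001]
contact_force: [-0.8, -0.1, -0.1]
gripper_width: 85.3
grasp_force: 0.0
```

Emit:
servo_tool(plan=[[-0.011, -0.01, 0, 0, 0, 0, 1], [0, 0, 0, 0, 0, 0, 1], [0, 0, -0.048, 0, 0, 0, 1], [0, 0, -0.048, 0, 0, 0, 1], [0, 0, -0.048, 0, 0, 0, 1], [0, 0, -0.048, 0, 0, 0, 1], [0, 0, -0.048, 0, 0, 0, 1], [0, 0, -0.048, 0, 0, 0, 1], [0, 0, -0.048, 0, 0, 0, 1], [0, 0, -0.048, 0, 0, 0, 1], [0, 0, -0.048, 0, 0, 0, 1], [0, 0, -0.048, 0, 0, 0, 1], [0, 0, 0, 0, 0, 0, 1], [0, 0, 0, 0, 0, 0, 1]])

```text
clock: 4.1
position: [529.2, -169.2, 186.7]
ee_rot: [0.102, 0.995, -0.0, 0.0]
contact_force: [-0.3, 0.4, -0.0]
gripper_width: 85.4
grasp_force: 0.0
```

Run:
```python
from h import *
im,W,K,T=get("scene")
c=cv2.resize(im[110:270,355:515,::-1],(560,560),interpolation=cv2.INTER_CUBIC)
cv2.imwrite("pics/pre.png",np.clip(c*1.5,0,255).astype(np.uint8))
```

```text
(no output)
```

View pics/pre.png

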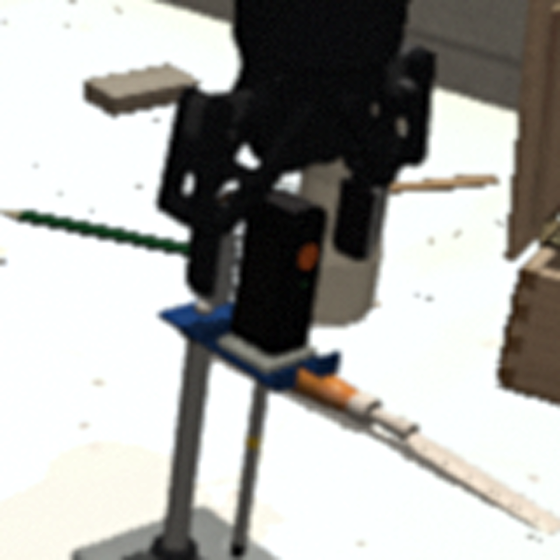

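The fingers straddle the handle on both sides, around crop (205,260) and (355,220), and the rod hangs free below. Next I'll close the gripper.

Emit:
servo_tool(plan=[[0, 0.005, 0, 0, 0, 0, 1], [0, 0, 0, 0, 0, 0, 0.5], [0, 0, 0, 0, 0, 0, 0.25], [0, 0, 0, 0, 0, 0, 0.25], [0, 0, 0, 0, 0, 0, 0.2], [0, 0, 0, 0, 0, 0, 0.1], [0, 0, 0, 0, 0, 0, 0], [0, 0, 0, 0, 0, 0, 0], [0, 0, 0, 0, 0, 0, 0], [0, 0, 0, 0, 0, 0, 0], [0, 0, 0, 0, 0, 0, 0]])

```text
clock: 5.52
position: [529.0, -167.6, 186.5]
ee_rot: [0.102, 0.995, -0.0, 0.0]
contact_force: [1.1, 0.5, 2.3]
gripper_width: 25.4
grasp_force: 59.0
```

Emit:
servo_tool(plan=[[0, 0, 0.02, 0, 0, 0, 0], [0, 0, 0.04, 0, 0, 0, 0], [0, 0, 0.05, 0, 0, 0, 0], [0, 0, 0.05, 0, 0, 0, 0], [0, 0, 0.05, 0, 0, 0, 0], [0, 0, 0.05, 0, 0, 0, 0], [0, 0, 0.05, 0, 0, 0, 0], [0, 0, 0.05, 0, 0, 0, 0], [0, 0, 0.05, 0, 0, 0, 0], [0, 0, 0.05, 0, 0, 0, 0], [0, 0, 0.03, 0, 0, 0, 0], [0, 0, 0, 0, 0, 0, 0], [0, 0, 0, 0, 0, 0, 0], [0, 0, 0, 0, 0, 0, 0]])

```text
clock: 7.28
position: [528.6, -167.5, 332.6]
ee_rot: [0.102, 0.995, 0.0, -0.001]
contact_force: [0.1, 0.2, -2.3]
gripper_width: 25.2
grasp_force: 58.8
```

Emit:
servo_tool(plan=[[0.007, 0.04, 0, 0, 0, 0, 0], [0.0145, 0.083, 0, 0, 0, 0, 0], [0.0145, 0.083, 0, 0, 0, 0, 0], [0.0145, 0.083, 0, 0, 0, 0, 0], [0.0145, 0.083, 0, 0, 0, 0, 0], [0.0145, 0.083, 0, 0, 0, 0, 0], [0.0145, 0.083, 0, 0, 0, 0, 0], [0.0145, 0.083, 0, 0, 0, 0, 0], [0.0145, 0.083, 0, 0, 0, 0, 0], [0.0145, 0.083, 0, 0, 0, 0, 0], [0.0145, 0.083, 0, 0, 0, 0, 0], [0.0145, 0.083, 0, 0, 0, 0, 0], [0.0145, 0.083, 0, 0, 0, 0, 0], [0.0145, 0.083, 0, 0, 0, 0, 0], [0.007, 0.04, 0, 0, 0, 0, 0], [0, 0, 0, 0, 0, 0, 0], [0, 0, 0, 0, 0, 0, 0], [0, 0, 0, 0, 0, 0, 0], [0, 0, 0, 0, 0, 0, 0]])

```text
clock: 9.65
position: [589.6, 179.5, 333.5]
ee_rot: [0.103, 0.995, 0.0, 0.0]
contact_force: [0.4, 0.0, -1.8]
gripper_width: 25.5
grasp_force: 59.0
```

Run:
```python
from h import *
o=[]
print(arm.read_state()["position"])
for n in("scene","top"):
    im,W,K,T=get(n);np.savez(f"{n}1.npz",im=im,W=W,K=K,T=T)
    c=(250,250) if n=="scene" else (216,243)
    a=im[c[1]-80:c[1]+80,c[0]-50:c[0]+50,::-1]
    o.append(cv2.resize(a,(375,600),interpolation=cv2.INTER_CUBIC))
cv2.imwrite("pics/hover.png",np.clip(np.hstack(o)*1.5,0,255).astype(np.uint8))
```

```text
[589.5681267  179.5411375  333.54959161]
```

View pics/hover.png

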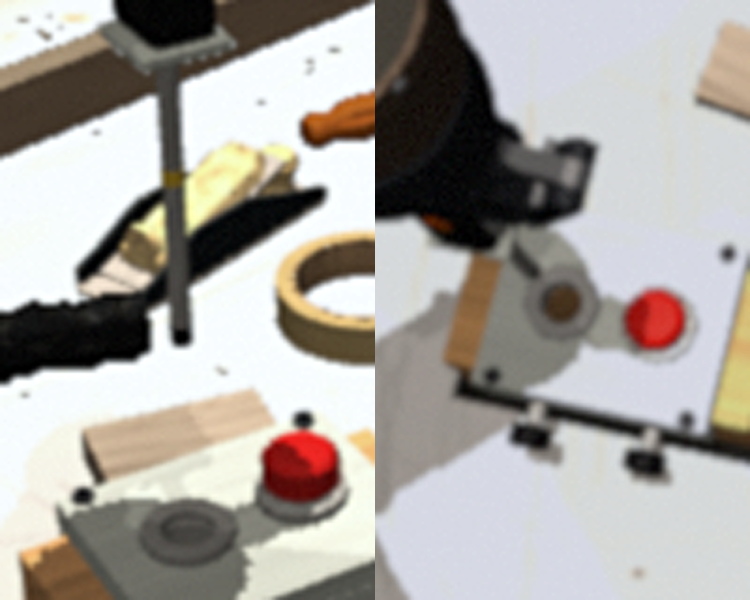

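The scene crop shows the rod hanging above the bush, with its tip at (181,338) and the bush at (188,525). In the top crop the rod's end shows at about (525,262), beside the hole at (560,302). I'll now fit the rod line and the hole centre in each camera.

```bash
cat >> h.py <<'E'
def ray(K,T,u,v,z):
    C=-T[:3,:3].T@T[:3,3];d=T[:3,:3].T@np.linalg.inv(K)@[u,v,1];return C+d*(z-C[2])/d[2]
def proj(K,T,P):
    b=(T[:3,:3]@np.atleast_2d(P).T).T+T[:3,3];b=b@K.T;return b[:,:2]/b[:,2:]
def hole(n):
    d=np.load(n+"0.npz");K,T=d["K"],d["T"];u=proj(K,T,[591,181,101])[0].round().astype(int)
    g=cv2.cvtColor(d["im"],cv2.COLOR_RGB2GRAY)[u[1]-11:u[1]+12,u[0]-14:u[0]+15]
    s=8;g=cv2.resize(g,None,fx=s,fy=s,interpolation=cv2.INTER_CUBIC)
    c=cv2.findContours((g<80).astype(np.uint8),cv2.RETR_EXTERNAL,cv2.CHAIN_APPROX_NONE)[0]
    c=min(c,key=lambda q:abs(q.reshape(-1,2).mean(0)-np.array(g.shape[::-1])/2).sum() if len(q)>100 else 1e9)
    e=cv2.fitEllipse(c);p=(np.array(e[0])+.5)/s-.5+[u[0]-14,u[1]-11]
    return p,ray(K,T,*p,101),np.array(e[1])/s
def rod(W,c,zlo,zhi,K,T,r=25):
    # rod surface points -> axis x,y,z (push 4 mm away from camera horizontally), using per-height means
    C=-T[:3,:3].T@T[:3,3]
    m=(np.linalg.norm(W[...,:2]-c,axis=-1)<r)&(W[...,2]>zlo)&(W[...,2]<zhi)
    p=W[m]; d=p[:,:2]-C[:2];d/=np.linalg.norm(d,axis=1)[:,None]
    return p,m,d
E
python3 - <<'E'
from h import *
for n in("scene","top"):
    p,w,e=hole(n);print(n,"hole px",p,"xyz",w,"axes",e)
    d=np.load(n+"1.npz");W,K,T=d["W"],d["K"],d["T"]
    P,m,dr=rod(W,w[:2],175,310,K,T)
    print(" n",len(P),"z",P[:,2].min(),P[:,2].max())
    if len(P)<8: continue
    # 3D axis fit: distance to a line = 4
    f=lambda q:np.linalg.norm((P-np.array([q[0],q[1],187]))-np.outer((P-np.array([q[0],q[1],187]))@(t:=np.array([q[2],q[3],1])/np.linalg.norm([q[2],q[3],1])),t),axis=1)-4
    k=P[:,2]<300; P=P[k]
    x0=np.r_[(P[:,:2]+4*dr[k]).mean(0),0,0]
    r=least_squares(f,x0,loss="soft_l1",f_scale=1);print(" axis",r.x,"rel",r.x[:2]-w[:2],np.sqrt(r.cost*2/len(P)))
    if n=="scene":
        v,u=np.nonzero(m);us=np.array([(a,u[v==a].mean()) for a in np.unique(v) if 3<=(v==a).sum()<=8])
        g=np.polyfit(us[:,0],us[:,1],1);print(" img line",g,"n",len(us),us[0],us[-1],"v tip",v.max())
        for q in (190,280):
            a=proj(K,T,[w[0],w[1],q])[0];print("  vertical thru hole at z",q,a,"rod u there",np.polyval(g,a[1]))
    else: print(P.round(1)[:40])
E
```

```text
scene hole px [249.63767147 310.11503506] xyz [591.01748162 181.54759645 101.        ] axes [ 8.87969208 14.38903904]
 n 530 z 186.18931349805908 309.9413217887122
 axis [ 5.89915308e+02  1.79493648e+02  2.30251623e-03 -4.01201807e-03] rel [-1.10217352 -2.05394831] 0.7788860164936835
 img line [4.76713371e-02 2.35731287e+02] n 75 [182. 249.] [262. 248.] v tip 262
  vertical thru hole at z 190 [246.62279818 259.0596387 ] rod u there 248.08100603303325
  vertical thru hole at z 280 [243.166916   200.53597383] rod u there 245.2911046792238
top hole px [215.28560162 243.1786356 ] xyz [590.6429498  180.29919263 101.        ] axes [10.1121521  10.94902992]
 n 54 z 188.32060919502126 309.8314002675924
 axis [ 5.90422868e+02  1.80223829e+02 -9.39467366e-03 -4.59855852e-03] rel [-0.22008214 -0.07536384] 0.4159703007970006
[[590.8 175.9 246.8]
 [589.6 176.3 244.4]
 [591.3 176.2 236.5]
 [586.8 176.7 250.2]
 [588.7 177.  240.7]
 [589.4 176.  237.6]
 [591.3 176.1 228.5]
 [587.1 178.5 240.8]
 [586.6 176.5 242.9]
 [588.3 176.5 234.7]
 [590.3 176.7 225.1]
 [591.6 176.2 219. ]
 [585.8 178.9 238.7]
 [586.3 177.7 236.3]
 [587.5 177.2 230.6]
 [588.3 176.3 226.7]
 [590.1 176.3 217.7]
 [592.3 176.7 207. ]
 [586.7 181.3 226.1]
 [586.6 179.5 226.8]
 [587.1 178.3 224.4]
 [587.4 177.  222.7]
 [587.7 175.6 221.2]
 [590.6 176.6 207.1]
 [586.2 180.7 220.4]
 [585.5 178.4 223.7]
 [587.3 178.5 214.5]
 [587.9 177.3 211.9]
 [588.7 176.5 207.5]
 [590.2 176.1 200.4]
 [586.8 181.2 208.7]
 [586.  178.8 212.6]
 [587.4 178.4 205.7]
 [587.7 177.  204.2]
 [588.7 176.2 199.3]
 [590.8 176.6 188.3]
 [586.  180.4 203.7]
 [586.  178.7 204.1]
 [586.5 177.5 201.4]
 [587.5 176.7 196.3]]
```

Emit:
servo_tool(plan=[[0.002, 0.003, 0, 0, 0, 0, 0], [0, 0, -0.03, 0, 0, 0, 0], [0, 0, -0.03, 0, 0, 0, 0], [0, 0, -0.03, 0, 0, 0, 0], [0, 0, -0.03, 0, 0, 0, 0], [0, 0, -0.03, 0, 0, 0, 0], [0, 0, -0.03, 0, 0, 0, 0], [0, 0, -0.03, 0, 0, 0, 0], [0, 0, -0.03, 0, 0, 0, 0], [0, 0, -0.01, 0, 0, 0, 0], [0, 0, 0, 0, 0, 0, 0], [0, 0, 0, 0, 0, 0, 0], [0, 0, 0, 0, 0, 0, 0]])

```text
clock: 11.38
position: [590.4, 181.1, 258.7]
ee_rot: [0.102, 0.995, 0.0, 0.0]
contact_force: [-0.2, 0.3, -2.2]
gripper_width: 25.5
grasp_force: 59.0
```

```bash
cat > m.py <<'E'
from h import *
import sys
tag=sys.argv[1];zt=float(sys.argv[2]);o=[]
s=arm.read_state();print(s["position"],s["ee_rot"],s["contact_force"])
for n in("scene","top"):
    p,w,e=hole(n)
    im,W,K,T=get(n);np.savez(f"{n}{tag}.npz",im=im,W=W,K=K,T=T)
    a=im[150:310,200:300] if n=="top" else im[200:360,200:300]
    o.append(cv2.resize(a[...,::-1],(375,600),interpolation=cv2.INTER_CUBIC))
    P,m,dr=rod(W,w[:2],max(zt-3,104.5),zt+112,K,T,14)
    def f(q):
        t=np.array([q[2],q[3],1]);t/=np.linalg.norm(t);D=P-[q[0],q[1],101];return np.linalg.norm(D-np.outer(D@t,t),axis=1)-4
    r=least_squares(f,np.r_[(P[:,:2]+4*dr).mean(0),0,0],loss="soft_l1",f_scale=1)
    print(n,"n",len(P),"zmin",P[:,2].min(),"axis@101",r.x,"rel",r.x[:2]-w[:2])
    if n=="scene":
        v,u=np.nonzero(m);us=np.array([(a,u[v==a].mean()) for a in np.unique(v) if 3<=(v==a).sum()<=8])
        g=np.polyfit(us[:,0],us[:,1],1);print(" v tip",v.max())
        for q in (101,140,200):
            a=proj(K,T,[w[0],w[1],q])[0];print("  z",q,"hole vertical",a,"rod-u minus",np.polyval(g,a[1])-a[0])
        y=im[...,0].astype(int)-im[...,2];k=m&(y>40);print(" ring z",np.mean(W[k][:,2]),k.sum())
cv2.imwrite(f"pics/{tag}.png",np.clip(np.hstack(o)*1.5,0,255).astype(np.uint8))
E
python3 m.py 2 112
```

```text
[590.35477194 181.1193416  258.71935317] [1.02413075e-01 9.94741878e-01 2.02513151e-04 3.42629426e-04] [-0.18855957  0.32933978 -2.15578293]
scene n 377 zmin 113.08778266540007 axis@101 [ 5.90927568e+02  1.81169404e+02 -6.46652519e-04 -3.93881463e-03] rel [-0.08991369 -0.37819262]
 v tip 305
  z 101 hole vertical [249.63767147 310.11503506] rod-u minus 0.14739731796234423
  z 140 hole vertical [248.36116746 288.49806755] rod-u minus 0.3214156762262519
  z 200 hole vertical [246.2604381  252.92324911] rod-u minus 0.6077958773883552
 ring z 182.80892984780218 9
top n 31 zmin 112.87756510957867 axis@101 [ 5.91250683e+02  1.81742040e+02 -5.93904457e-03 -3.36655405e-03] rel [0.60773279 1.44284756]
```

View pics/2.png

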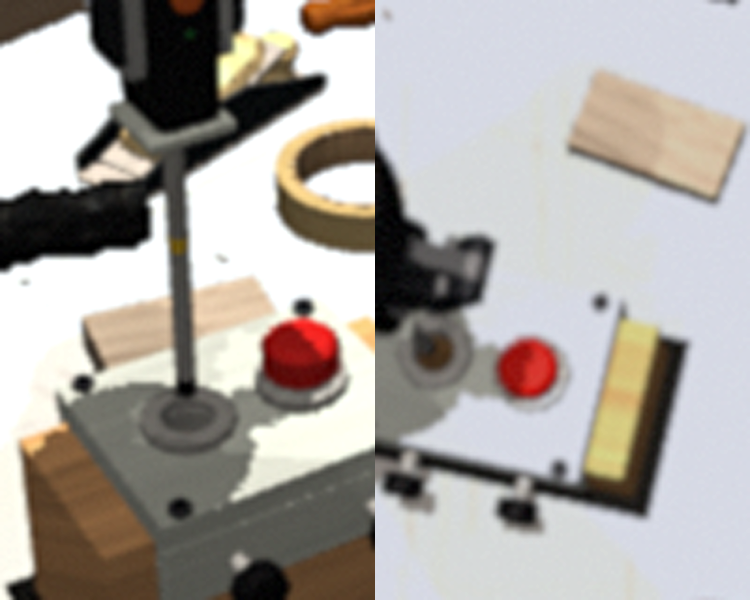

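The tip hovers just above the mouth. It sits at (185,388) over the bush at (188,418) in the scene crop, and the end shows at (430,335) over the hole in the top crop. The offset is under 1 mm, so I'll enter slowly.

Emit:
servo_tool(plan=[[0, -0.001, 0, 0, 0, 0, 0], [0, 0, -0.015, 0, 0, 0, 0], [0, 0, -0.015, 0, 0, 0, 0], [0, 0, -0.015, 0, 0, 0, 0], [0, 0, -0.015, 0, 0, 0, 0], [0, 0, -0.015, 0, 0, 0, 0], [0, 0, -0.015, 0, 0, 0, 0], [0, 0, -0.015, 0, 0, 0, 0], [0, 0, -0.015, 0, 0, 0, 0], [0, 0, -0.015, 0, 0, 0, 0], [0, 0, 0, 0, 0, 0, 0], [0, 0, 0, 0, 0, 0, 0]])

```text
clock: 12.98
position: [590.3, 180.8, 218.0]
ee_rot: [0.102, 0.995, 0.0, 0.0]
contact_force: [0.9, 0.0, -1.4]
gripper_width: 25.6
grasp_force: 59.0
```

```bash
python3 m.py 3 104
```

```text
[590.30125082 180.8043484  217.95240756] [1.02406390e-01 9.94742633e-01 5.04207073e-05 1.50174334e-04] [ 0.93411989  0.01555512 -1.36005127]
scene n 312 zmin 104.73756814514005 axis@101 [5.90223594e+02 1.77431070e+02 5.63614634e-03 1.19012349e-01] rel [-0.79388764 -4.11652602]
 v tip 309
  z 101 hole vertical [249.63767147 310.11503506] rod-u minus 3.2397420343388035
  z 140 hole vertical [248.36116746 288.49806755] rod-u minus 0.17664069719225495
  z 200 hole vertical [246.2604381  252.92324911] rod-u minus -4.864273295236131
 ring z 141.4992290099449 13
top n 7 zmin 108.09592511021646 axis@101 [ 5.90866340e+02  1.81703640e+02  1.37430294e-02 -2.57457186e-02] rel [0.22339013 1.40444719]
```

View pics/3.png

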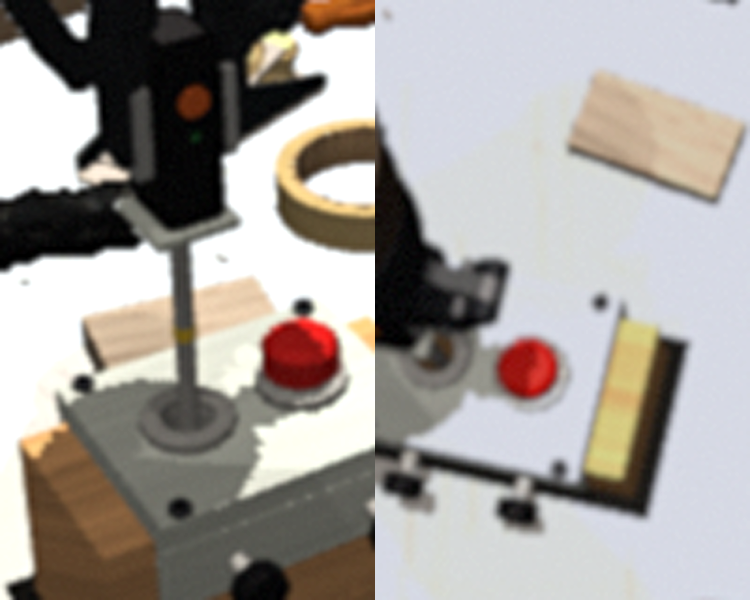

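The rod stands inside the bore and looks centred, entering at scene crop (187,415). The ring is at z≈141.5, so it needs another 40 mm down. The scene fit this time was spoiled because it took in points from the collar.

Emit:
servo_tool(plan=[[0, 0, -0.015, 0, 0, 0, 0], [0, 0, -0.015, 0, 0, 0, 0], [0, 0, -0.015, 0, 0, 0, 0], [0, 0, -0.015, 0, 0, 0, 0], [0, 0, -0.015, 0, 0, 0, 0], [0, 0, -0.015, 0, 0, 0, 0], [0, 0, -0.015, 0, 0, 0, 0], [0, 0, -0.015, 0, 0, 0, 0], [0, 0, -0.015, 0, 0, 0, 0], [0, 0, 0, 0, 0, 0, 0], [0, 0, 0, 0, 0, 0, 0], [0, 0, 0, 0, 0, 0, 0], [0, 0, 0, 0, 0, 0, 0]])

```text
clock: 14.7
position: [590.3, 180.8, 177.5]
ee_rot: [0.102, 0.995, 0.0, 0.0]
contact_force: [0.2, 0.4, -1.0]
gripper_width: 25.3
grasp_force: 59.0
```

```bash
sed -i 's/zt+112/float(sys.argv[3])/' m.py; python3 m.py 4 104 146
```

```text
[590.26657239 180.80136477 177.50260451] [1.02414507e-01 9.94741793e-01 1.05366989e-04 1.53205808e-04] [ 0.24743231  0.43695443 -1.04482133]
scene n 111 zmin 104.54215592922489 axis@101 [ 5.91002211e+02  1.80214036e+02 -2.20282338e-02  6.48312881e-03] rel [-0.01527086 -1.33356034]
 v tip 309
  z 101 hole vertical [249.63767147 310.11503506] rod-u minus 0.5874463095700264
  z 140 hole vertical [248.36116746 288.49806755] rod-u minus 1.1000424424138089
  z 200 hole vertical [246.2604381  252.92324911] rod-u minus 1.9436165635768816
 ring z nan 0
top n 1 zmin 107.24600457755176 axis@101 [590.95721111 169.32085336   0.           0.        ] rel [  0.31426131 -10.97833927]
  return _methods._mean(a, axis=axis, dtype=dtype,
  ret = ret.dtype.type(ret / rcount)
```

View pics/4.png

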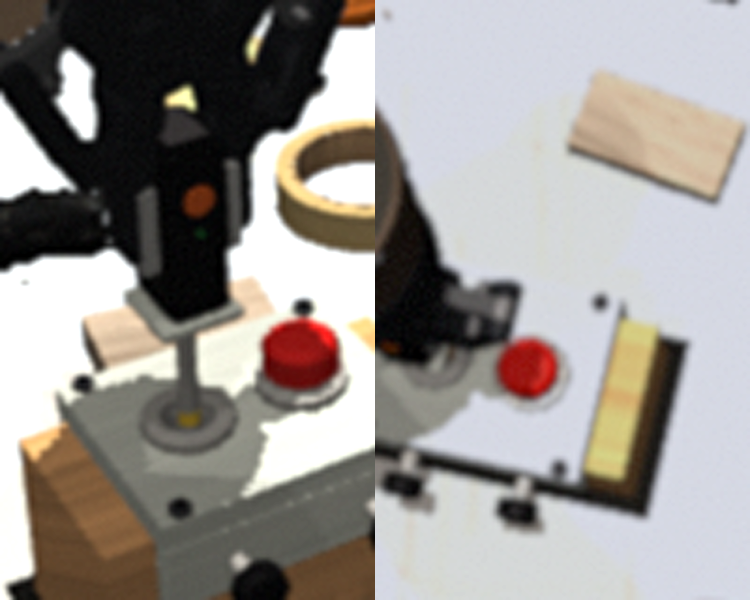

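The ring sits at the mouth of the bush, at scene crop (188,418), and the rod is centred to about 1 mm. There is no contact force beyond the tool's own weight, so I'll hand in.

```bash
python3 -c "
from bench import arm
print(arm.job_done())"
```

```text
the job is handed in; nothing more can be done
None
```

I handed the job in at about 15 s with the borescope still gripped and at rest: its rod is in the open bush, about 1 mm off-centre by the cameras, and the ring is level with the bush's top. I saw no sign of contact with the jig, but the hand-in call gave no verdict, and I did not re-measure the tape, pencil and offcut.

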